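Lay up a service battery

ROBOT

A 6-joint arm with a two-finger parallel gripper is mounted at the origin on the work surface. World frame = base frame: x ahead of the robot, y to its left, z up, the work surface at z = 0. Lengths are in m, angles in rad, forces in N, time in s.
With the tool pointing down it reaches from about 0.325 to 0.925 m from the base axis. Payload 3.1 kg.
Tool frame: the origin (TCP) lies at the very end of the fingers, on their centre line; the grasp point (between the pads) lies arm.grip_point_offset behind it (arm.grip_point_offset is the distance from the TCP to the grasp point, in m); z points along the fingers, y is the line along which they close (so a half turn about z gives the same grasp; the last joint's range is limited). The gripper opens to 85 mm and grips with 20 to 120 N. Pads are 22 mm wide; open, the fingers measure 114 mm over their backs; the gripper's body (76 mm by 85 mm) begins 54 mm behind the grasp point. The pads swing forward as they close: fully open they stand 13 mm farther back than shut.
Start: joints at [-1.299, 0.217, 1.613, -0, 1.311, -0.112], TCP at [0.234, -0.58, 0.231] pointing down, gripper open.
Joint ranges: [-2.75, 2.75], [-0.78, 2.1], [0.31, 2.55], [-1.13, 4.27], [0.13, 2.63], [-2.58, 2.58]. Speed limits (rad/s): [2.79, 2.79, 3.14, 3.14, 3.14, 3.14].

INTERFACE

Orientations are given as [roll, pitch, yaw] about the fixed x, y, z axes, in that order (R = Rz(yaw) Ry(pitch) Rx(roll)).
In Python, from bench import monitor, optics, job, arm gives the robot as it stands.
- The arm moves only by the shell command python3 -m inch 'ROWS' [FORCE]. ROWS is JSON, a list of rows, each an object of numbers: "fingers": the closure, from 0 (fully open) to 1 (shut); "dx", "dy", "dz": the shift along the tool's x, y, z in mm; "ax", "ay", "az": the turn, a rotation vector about the tool's x, y, z in rad. A call has 1 to 5 rows; each row shifts and turns the commanded pose from where the row before left it, along the tool's axes as they then stand; what a row does not reach is not made up. A row lasts 1/8 s, in which the tool goes at most 62.5 mm and 10.7 degrees, less where a joint would pass 70% of its speed; a pose out of reach is approached as far as the arm can. A call is refused whole if a number of a shift passes 62.5 or a number of a turn 0.188, either way. A call with a gripper value outside its range is refused whole. The fingers move at their own pace and stop on an object; FORCE is the grip in N (left out, the last holds). Time passes only in rows, so rows that do not move let the fingers close. It gives the time, the measured TCP pose, the force, the opening and the grip force at its end, in the units of the state.
- monitor.read_state(): the state, without advancing time (a new reading comes with each control period).
- optics.capture(name): name is "scene" or "top"; returns a dict with "pixels" (420x560x3 uint8, red, green, blue), "fx", "fy", "cx", "cy" (pixels), "rvec" (rotation vector, rad) and "tvec" (3), from world to camera coordinates, as OpenCV has them. Camera axes: x right, y down, z forward; pixel columns grow to the right and rows downward; lengths in m; the calibration is good to about 2 mm. A picture is of the moment at which its call begins. There is no depth.
- job.hand_in(): hands the job in; it is judged then, once.
The state is a dict: "t": time; "joint_positions": joint angles; "joint_velocities": joint speeds; "effort": joint torques, N m; "eef_pos": TCP position; "tool_rot": TCP orientation; "wrist_force": force on the tool from outside, world axes, zero at the start; "torque": the same for the moment, N m; "width": finger opening in m; "grip_force": force on a finger pad.
Only numpy, scipy, OpenCV 4.12 (cv2) and the standard library are available. Lean on these libraries where they do the work, as an engineer would, in place of code of your own. Each camera call takes 0.05 s, during which the arm holds its last target. There are 200 camera calls.

TASK

This battery is going into storage. First pull the isolator plug at its end up out of its socket to the parked position and leave it there; then press every vent cap that stands proud fully home, level with the others. Leave the other things on the bench where they are.

Things in the scene. Friction and masses are not known exactly. Their poses are not given: they have to be found in the camera images.
- carrier: Battery carrier, fixed: steel tray 190 (x) by 330 (y) mm. On it a black battery with grey lid (134 x 199 mm, middle at y = -52 mm) and, at the +y end, a grey isolator box (120 x 62 mm, middle at y = +115 mm); both tops flat, 168 mm above the bench. Origin on the bench under the tray's centre; z up, x away from the robot, turned up to 0.5 rad. Lead posts 16 mm tall at x = +45 mm.
- plug (a joint): How far the isolator plug is pulled straight up, in m: 0 = fully in (the start), 0.030 = parked at its upper stop. A captive plug gripped by its sprung contacts all along the slide: about 8 to 10 N moves it, it stays where it is left, and it cannot come right off.
- plug_grip (a point): Middle of the plug's T-handle: a black bar 14 mm (carrier x) by 44 mm (carrier y) by 26 mm high on an 18 mm steel stem, in the middle of the isolator box. Fully in, this point is 199 mm above the bench, 31 mm above the box's top, and the bar's underside 18 mm above the top (14 mm above the socket's collar).
- cap1 (a joint): How far this vent cap stands proud of its home position, in m: 0 = home, 0.014 = upper stop. Its seal grips all along the slide: about 6 to 8 N pushes it straight down, and it stays where it is left.
- cap1_top (a point): Centre of the top of this vent cap: one of six alike black discs on the battery's lid, 23 mm across, 8 mm thick, in a row 28 mm apart along carrier y (local x = -20 mm, y from -122 to +18 mm; places vary). Home, its top is 176 mm above the bench; a proud one starts 9 to 14 mm higher.
- cap2 (a joint): How far this vent cap stands proud of its home position, in m: 0 = home, 0.014 = upper stop. Its seal grips all along the slide: about 6 to 8 N pushes it straight down, and it stays where it is left.
- cap2_top (a point): Same as cap1_top, for this cap.
- cap3 (a joint): How far this vent cap stands proud of its home position, in m: 0 = home, 0.014 = upper stop. Its seal grips all along the slide: about 6 to 8 N pushes it straight down, and it stays where it is left.
- cap3_top (a point): Same as cap1_top, for this cap.
- cap4 (a joint): How far this vent cap stands proud of its home position, in m: 0 = home, 0.014 = upper stop. Its seal grips all along the slide: about 6 to 8 N pushes it straight down, and it stays where it is left.
- cap4_top (a point): Same as cap1_top, for this cap.
- cap5 (a joint): How far this vent cap stands proud of its home position, in m: 0 = home, 0.014 = upper stop. Its seal grips all along the slide: about 6 to 8 N pushes it straight down, and it stays where it is left.
- cap5_top (a point): Same as cap1_top, for this cap.
- cap6 (a joint): How far this vent cap stands proud of its home position, in m: 0 = home, 0.014 = upper stop. Its seal grips all along the slide: about 6 to 8 N pushes it straight down, and it stays where it is left.
- cap6_top (a point): Same as cap1_top, for this cap.
- wrench: Loose bystander: open-ended steel wrench lying flat, 180 mm long. Origin: middle of its underside.
- spray_can: Loose bystander: upright can, 56 mm across, 160 mm tall. Origin: centre of its underside.
- jar: Loose bystander: jar with a lid, 68 mm across, 85 mm tall. Origin: centre of its underside.
- tube_offcut: Loose bystander: square steel tube offcut lying flat, 40 x 200 x 40 mm. Origin: centre of its underside, y along its length.
- mug: Loose bystander: white mug, 80 mm across, 90 mm tall. Origin: centre of its underside, handle at +y.
- warning_lamp: Loose bystander: yellow road warning lamp, box 90 x 100 x 80 mm with a round 110 mm lens on top, 190 mm tall. Origin: centre of its underside.
- disc: Loose bystander: grey cutting disc lying flat, 115 mm across, 6 mm thick. Origin: centre of its underside.

How it is judged:
On the way, in this order (a step that is already met when the one before it is completed fails the run):
1. the isolator plug is pulled out to its parked position (value of joint plug above 0.024 m), for 0.2 s.
2. all six vent caps are pressed home (value of joint each of cap1, cap2, cap3, cap4, cap5, cap6 below 0.002 m), for 0.2 s.
At the end, for the whole second after the job is handed in: The isolator plug stands parked (pulled out by more than 24 mm of its 30 mm) and all six vent caps are home (each less than 2 mm proud) (all of step 2 and value of joint plug above 0.024 m); the robot touches nothing.
It fails at once if a bystander is pushed, knocked over or carried more than 40 mm from its place (distance of any of wrench, spray_can, jar, tube_offcut, mug, warning_lamp, disc from where it was at the start of the episode above 0.04 m).
It also fails if it takes over 40 s, if anything falls off the work surface, if the arm or the gripper's body presses on something with over 40 N, if the wrist force passes 120 N, or if a joint passes its speed limit or range.

## Working session

There is one attempt and no reset: what is moved stays moved. The work goes in short steps, Python scripts to look and compute and a shell command to move; the robot and the scene stay as the last step left them, time stands still between calls to the robot, and variables do not carry over. Pictures are saved under pics/ and viewed, at most 10 in all, crops included, and the job is handed in when it is done.

```bash
mkdir -p pics
python3 - <<'E'
from bench import monitor, optics, job, arm
import cv2,numpy as np
for n in("scene","top"):
    c=optics.capture(n); cv2.imwrite(f"pics/{n}0.png",c["pixels"][:,:,::-1])
    R=cv2.Rodrigues(np.array(c["rvec"],float))[0]; print(n,c["fx"],c["cx"],c["cy"],(-R.T@np.array(c["tvec"])).round(3))
s=monitor.read_state(); print(s["t"],s["eef_pos"],s["tool_rot"],s["width"],arm.grip_point_offset)
E
```

```text
scene 426.04275949870754 286.7375534705966 213.08441110275913 [1.718 0.053 1.115]
top 382.57965006235366 284.08789259651917 202.2845976736043 [ 0.408 -0.028  1.275]
0.1 [ 0.23383477 -0.57881617  0.23009966] [-3.13945534e+00 -2.36638958e-04  3.83751029e-01] 0.08546374101206805 0.0187
```

View pics/scene0.png

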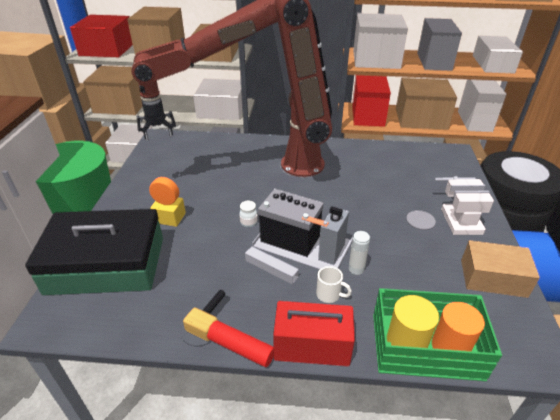

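View pics/top0.png

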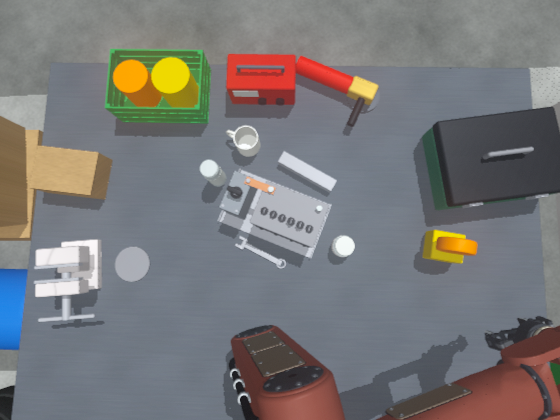

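The top view shows the carrier around (275,215), with the plug at about (235,192) and the cap row from (264,211) to (309,229). The spray can is close to the plug at (212,172). Next I'll enlarge both views.

Run:
```python
import cv2,numpy as np
a=cv2.imread("pics/top0.png")[150:270,200:350]; b=cv2.imread("pics/scene0.png")[180:280,235:385]
cv2.imwrite("pics/topc.png",cv2.resize(a,None,fx=5,fy=5,interpolation=2)); cv2.imwrite("pics/scc.png",cv2.resize(b,None,fx=5,fy=5,interpolation=2))
```

```text
(no output)
```

View pics/topc.png

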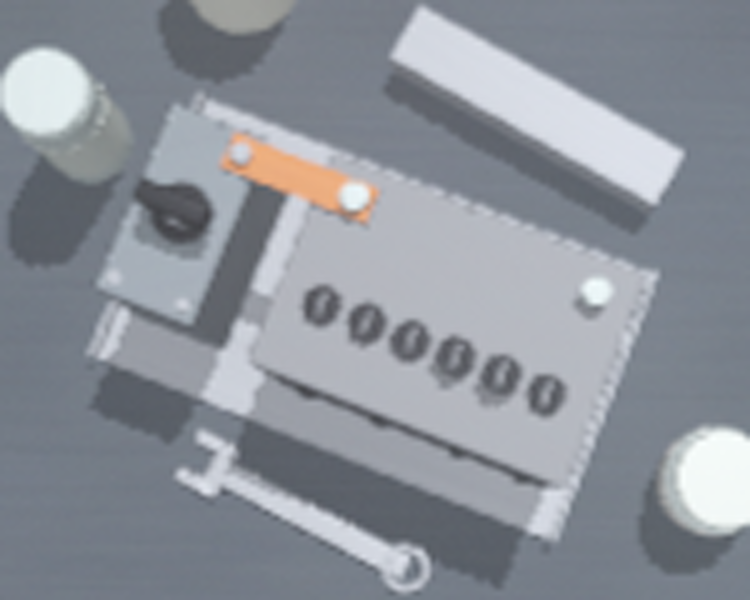

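View pics/scc.png

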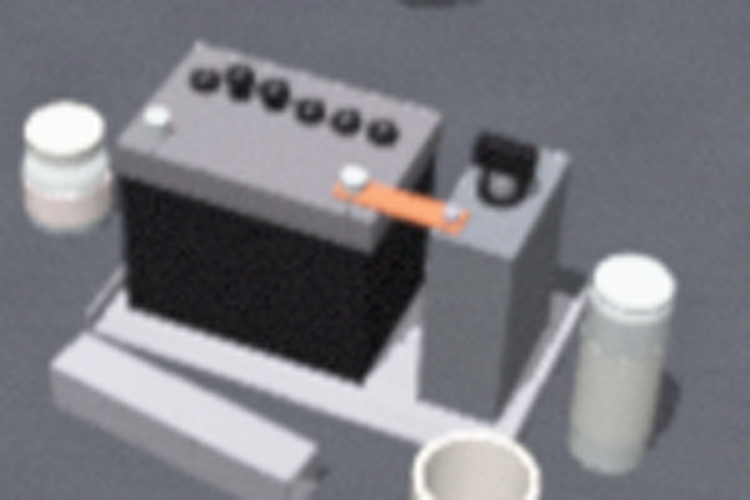

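The proud caps are the 2nd and 3rd from the -y end: they stand tall in the scene view and cast shadows in the top view. Now I'll fit the carrier pose from the lid and box corners in both views.

```bash
cat > fit.py <<'E'
from bench import monitor, optics, job, arm
import cv2,numpy as np
from scipy.optimize import least_squares
C={n:optics.capture(n) for n in("scene","top")}
def proj(n,P):
    c=C[n];K=np.array([[c["fx"],0,c["cx"]],[0,c["fy"],c["cy"]],[0,0,1.]])
    return cv2.projectPoints(np.array(P,float),np.array(c["rvec"],float),np.array(c["tvec"],float),K,None)[0][:,0]
T=.168
L={'+-':(.067,-.1515,T),'--':(-.067,-.1515,T),'-+':(-.067,.0475,T),'++':(.067,.0475,T)}
B={'++':(.06,.146,T),'+-':(.06,.084,T),'-+':(-.06,.146,T),'--':(-.06,.084,T)}
D={"top":((200,150),[(L['+-'],657,272),(L['--'],558,483),(L['-+'],258,362),(B['++'],175,105),(B['-+'],97,285),(B['--'],190,325)]),
"scene":((235,180),[(L['--'],197,42),(L['-+'],442,113),(L['++'],372,228),(L['+-'],118,150),(B['-+'],568,155),(B['++'],515,250)])}
def W(p,P):
    P=np.array(P);c,s=np.cos(p[2]),np.sin(p[2])
    return np.c_[p[0]+c*P[:,0]-s*P[:,1],p[1]+s*P[:,0]+c*P[:,1],P[:,2]]
def res(p,full=False):
    r=[]
    for n,(o,l) in D.items():
        uv=np.array([[o[0]+(u+.5)/5-.5,o[1]+(v+.5)/5-.5] for _,u,v in l])
        r.append(proj(n,W(p,[q[0] for q in l]))-uv)
    return np.concatenate(r).ravel()
if __name__=="__main__":
    f=least_squares(res,[.4,0,-.4],loss='soft_l1');p=f.x
    print("pose",p.round(4)); print(res(p).reshape(-1,2).round(1).tolist())
    print("plug",W(p,[(0,.115,.199)]).round(4))
    for i in range(6): print(i,W(p,[(-.02,-.122+28e-3*i,.176)]).round(4))
    for n,(o,_) in D.items():
        q=lambda P:((proj(n,W(p,P))-o+.5)*5-.5).round(0).tolist()
        print(n,"plugtop",q([(0,.115,.212)]),"caps",q([(-.02,-.122+28e-3*i,.176) for i in range(6)]))
    s=monitor.read_state();print(s["t"],s["eef_pos"],s["tool_rot"])
E
python3 fit.py
```

```text
pose [ 0.5469  0.0278 -0.3521]
[[-1.9, -0.4], [1.5, 0.5], [-2.6, -0.4], [-0.6, -0.9], [-0.7, 0.5], [0.3, 0.2], [-0.6, 0.1], [-0.1, -0.1], [-0.3, -1.0], [-1.5, -1.3], [0.2, 0.0], [-0.7, 1.6]]
plug [[0.5866 0.1357 0.199 ]]
0 [[ 0.486  -0.0798  0.176 ]]
1 [[ 0.4957 -0.0535  0.176 ]]
2 [[ 0.5054 -0.0273  0.176 ]]
3 [[ 0.515 -0.001  0.176]]
4 [[0.5247 0.0253 0.176 ]]
5 [[0.5343 0.0516 0.176 ]]
top plugtop [[171.0, 200.0]] caps [[547.0, 390.0], [502.0, 372.0], [456.0, 354.0], [411.0, 337.0], [366.0, 319.0], [321.0, 302.0]]
scene plugtop [[504.0, 143.0]] caps [[202.0, 78.0], [237.0, 88.0], [272.0, 98.0], [307.0, 109.0], [343.0, 119.0], [380.0, 130.0]]
0.2 [ 0.23391035 -0.57901849  0.23041727] [-3.14003262e+00 -1.47599087e-04  3.83811897e-01]
```

```bash
python3 -m inch '[{"dz":-30,"fingers":0.45},{"dz":-30,"az":-0.167},{"az":-0.167},{"az":-0.167},{"az":-0.167}]' 60; python3 -m inch '[{"az":-0.167,"dx":20},{"dx":48,"dy":5},{"dx":48,"dy":5},{"dx":48,"dy":5},{"dx":48,"dy":5}]'
```

```text
invalid input
invalid input
```

```bash
python3 -m inch '[{"fingers":0.45,"dx":0,"dy":0,"dz":-30,"ax":0,"ay":0,"az":0}]' 60; python3 -m inch '[{"fingers":0.45,"dx":0,"dy":0,"dz":-30,"ax":0,"ay":0,"az":-0.167},{"fingers":0.45,"dx":0,"dy":0,"dz":0,"ax":0,"ay":0,"az":-0.167}]'
```

```text
t: 0.32
eef_pos: [0.2334, -0.5771, 0.2575]
tool_rot: [-3.133, -0.001, 0.384]
wrist_force: [-0.5, -0.3, -0.4]
width: 0.0699
grip_force: 0.0
t: 0.57
eef_pos: [0.2346, -0.5813, 0.2951]
tool_rot: [3.136, 0.003, 0.723]
wrist_force: [-0.1, -0.5, 0.1]
width: 0.0469
grip_force: 0.0
```

All keys are required in every row.

```bash
python3 -m inch '[{"fingers":0.45,"dx":0,"dy":0,"dz":0,"ax":0,"ay":0,"az":-0.167},{"fingers":0.45,"dx":0,"dy":0,"dz":0,"ax":0,"ay":0,"az":-0.167},{"fingers":0.45,"dx":20,"dy":2,"dz":0,"ax":0,"ay":0,"az":-0.167},{"fingers":0.45,"dx":48,"dy":5,"dz":0,"ax":0,"ay":0,"az":0},{"fingers":0.45,"dx":48,"dy":5,"dz":0,"ax":0,"ay":0,"az":0}]'; python3 -m inch '[{"fingers":0.45,"dx":48,"dy":5,"dz":0,"ax":0,"ay":0,"az":0},{"fingers":0.45,"dx":48,"dy":5,"dz":0,"ax":0,"ay":0,"az":0},{"fingers":0.45,"dx":48,"dy":5,"dz":0,"ax":0,"ay":0,"az":0},{"fingers":0.45,"dx":48,"dy":5,"dz":0,"ax":0,"ay":0,"az":0},{"fingers":0.45,"dx":48,"dy":5,"dz":0,"ax":0,"ay":0,"az":0}]'; python3 -m inch '[{"fingers":0.45,"dx":48,"dy":5,"dz":0,"ax":0,"ay":0,"az":0},{"fingers":0.45,"dx":48,"dy":5,"dz":0,"ax":0,"ay":0,"az":0},{"fingers":0.45,"dx":48,"dy":5,"dz":0,"ax":0,"ay":0,"az":0},{"fingers":0.45,"dx":48,"dy":5,"dz":0,"ax":0,"ay":0,"az":0},{"fingers":0.45,"dx":48,"dy":5,"dz":0,"ax":0,"ay":0,"az":0}]'
```

```text
t: 1.2
eef_pos: [0.2884, -0.4754, 0.2908]
tool_rot: [-3.141, -0.001, 1.218]
wrist_force: [0.1, 0.5, 0.1]
width: 0.0471
grip_force: 0.0
t: 1.82
eef_pos: [0.3948, -0.2583, 0.2912]
tool_rot: [3.141, -0.0, 1.219]
wrist_force: [0.1, 0.2, 0.2]
width: 0.0472
grip_force: 0.0
t: 2.45
eef_pos: [0.501, -0.0416, 0.2912]
tool_rot: [3.141, 0.0, 1.219]
wrist_force: [0.1, -0.1, -0.4]
width: 0.0469
grip_force: 0.0
```

```bash
python3 -m inch '[{"fingers":0.45,"dx":48,"dy":5,"dz":0,"ax":0,"ay":0,"az":0},{"fingers":0.45,"dx":48,"dy":5,"dz":0,"ax":0,"ay":0,"az":0},{"fingers":0.45,"dx":48,"dy":5,"dz":0,"ax":0,"ay":0,"az":0},{"fingers":0.45,"dx":36,"dy":2,"dz":0,"ax":0,"ay":0,"az":0},{"fingers":0.45,"dx":0,"dy":0,"dz":0,"ax":0,"ay":0,"az":0}]'
python3 - <<'E'
from fit import *
print(monitor.read_state()["eef_pos"])
p=[.5469,.0278,-.3521]
for n,o in(("top",(190,140)),("scene",(290,160))):
    a=cv2.resize(C[n]["pixels"][o[1]:o[1]+100,o[0]:o[0]+130,::-1],None,fx=4,fy=4,interpolation=2)
    cv2.imwrite(f"pics/{n}1.png",a)
a=np.hstack([cv2.imread("pics/top1.png")[:,:395],cv2.imread("pics/scene1.png")[:,:395]]);cv2.imwrite("pics/both1.png",a)
e=monitor.read_state()["eef_pos"];print("TCP px",[((proj(n,[e])-o)*4).round() for n,o in(("top",(190,140)),("scene",(290,160)))])
E
```

```text
t: 3.08
eef_pos: [0.5789, 0.1221, 0.2907]
tool_rot: [-3.141, -0.0, 1.222]
wrist_force: [0.3, -1.2, -0.1]
width: 0.0464
grip_force: 0.0
[0.57824582 0.11988223 0.29078345]
TCP px [array([[181., 191.]]), array([[170., 111.]])]
```

View pics/both1.png

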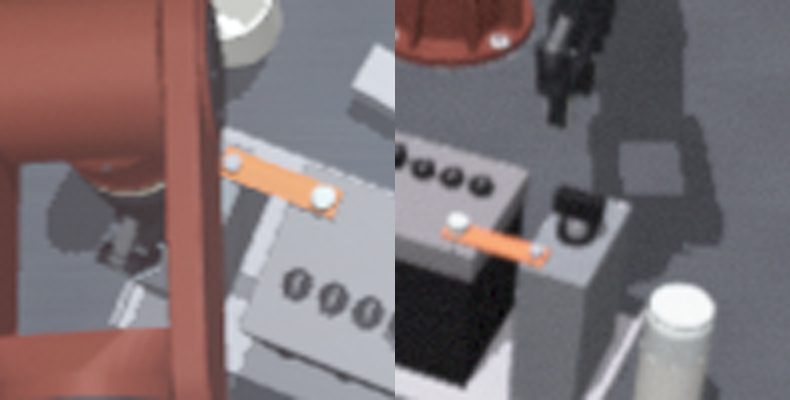

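```bash
python3 -m inch '[{"fingers":0.45,"dx":17.5,"dy":2.5,"dz":0,"ax":0,"ay":0,"az":0},{"fingers":0.45,"dx":0,"dy":0,"dz":25,"ax":0,"ay":0,"az":0},{"fingers":0.45,"dx":0,"dy":0,"dz":25,"ax":0,"ay":0,"az":0},{"fingers":0.45,"dx":0,"dy":0,"dz":20,"ax":0,"ay":0,"az":0},{"fingers":0.45,"dx":0,"dy":0,"dz":0,"ax":0,"ay":0,"az":0}]'; python3 -m inch '[{"fingers":0.45,"dx":0,"dy":0,"dz":15,"ax":0,"ay":0,"az":0},{"fingers":0.45,"dx":0,"dy":0,"dz":15,"ax":0,"ay":0,"az":0},{"fingers":0.45,"dx":0,"dy":0,"dz":8,"ax":0,"ay":0,"az":0},{"fingers":0.45,"dx":0,"dy":0,"dz":0,"ax":0,"ay":0,"az":0}]'
```

```text
t: 3.8
eef_pos: [0.5856, 0.1351, 0.219]
tool_rot: [-3.138, 0.002, 1.218]
wrist_force: [-0.1, 0.6, -0.0]
width: 0.047
grip_force: 0.0
t: 4.3
eef_pos: [0.5863, 0.1354, 0.1821]
tool_rot: [-3.14, 0.001, 1.219]
wrist_force: [0.5, 0.2, 0.5]
width: 0.047
grip_force: 0.0
```

```bash
python3 -m inch '[{"fingers":1,"dx":0,"dy":0,"dz":0,"ax":0,"ay":0,"az":0},{"fingers":1,"dx":0,"dy":0,"dz":0,"ax":0,"ay":0,"az":0},{"fingers":1,"dx":0,"dy":0,"dz":0,"ax":0,"ay":0,"az":0},{"fingers":1,"dx":0,"dy":0,"dz":0,"ax":0,"ay":0,"az":0}]' 50
```

```text
t: 4.8
eef_pos: [0.586, 0.1361, 0.1841]
tool_rot: [-3.139, -0.0, 1.219]
wrist_force: [-5.2, 0.7, 4.4]
width: 0.0131
grip_force: 48.8
```

```bash
python3 -m inch '[{"fingers":1,"dx":0,"dy":0,"dz":-6,"ax":0,"ay":0,"az":0},{"fingers":1,"dx":0,"dy":0,"dz":-6,"ax":0,"ay":0,"az":0},{"fingers":1,"dx":0,"dy":0,"dz":-6,"ax":0,"ay":0,"az":0},{"fingers":1,"dx":0,"dy":0,"dz":0,"ax":0,"ay":0,"az":0}]'; python3 -m inch '[{"fingers":1,"dx":0,"dy":0,"dz":-5,"ax":0,"ay":0,"az":0},{"fingers":1,"dx":0,"dy":0,"dz":-4,"ax":0,"ay":0,"az":0},{"fingers":1,"dx":0,"dy":0,"dz":-2,"ax":0,"ay":0,"az":0},{"fingers":1,"dx":0,"dy":0,"dz":0,"ax":0,"ay":0,"az":0},{"fingers":1,"dx":0,"dy":0,"dz":0,"ax":0,"ay":0,"az":0}]'
```

```text
t: 5.3
eef_pos: [0.586, 0.136, 0.2012]
tool_rot: [-3.139, 0.0, 1.219]
wrist_force: [-2.5, 4.7, -6.9]
width: 0.013
grip_force: 49.2
t: 5.92
eef_pos: [0.586, 0.136, 0.2123]
tool_rot: [-3.139, -0.0, 1.219]
wrist_force: [-3.1, 5.0, -8.1]
width: 0.0127
grip_force: 49.2
```

```bash
python3 -m inch '[{"fingers":1,"dx":0,"dy":0,"dz":-2,"ax":0,"ay":0,"az":0},{"fingers":1,"dx":0,"dy":0,"dz":0,"ax":0,"ay":0,"az":0}]'
```

```text
t: 6.18
eef_pos: [0.586, 0.136, 0.2142]
tool_rot: [-3.139, 0.0, 1.219]
wrist_force: [-2.1, 4.6, -7.4]
width: 0.0131
grip_force: 49.2
```

```bash
python3 -m inch '[{"fingers":1,"dx":0,"dy":0,"dz":-2,"ax":0,"ay":0,"az":0},{"fingers":1,"dx":0,"dy":0,"dz":0,"ax":0,"ay":0,"az":0}]'; python3 -m inch '[{"fingers":0.45,"dx":0,"dy":0,"dz":0,"ax":0,"ay":0,"az":0},{"fingers":0.45,"dx":0,"dy":0,"dz":0,"ax":0,"ay":0,"az":0},{"fingers":0.45,"dx":0,"dy":0,"dz":0,"ax":0,"ay":0,"az":0}]'; python3 -m inch '[{"fingers":0.45,"dx":0,"dy":0,"dz":-20,"ax":0,"ay":0,"az":0},{"fingers":0.45,"dx":0,"dy":0,"dz":-30,"ax":0,"ay":0,"az":0},{"fingers":0.45,"dx":0,"dy":0,"dz":-30,"ax":0,"ay":0,"az":0},{"fingers":0.45,"dx":0,"dy":0,"dz":0,"ax":0,"ay":0,"az":0}]'
```

```text
t: 6.42
eef_pos: [0.5859, 0.136, 0.2145]
tool_rot: [-3.139, -0.0, 1.219]
wrist_force: [0.2, 5.8, -12.5]
width: 0.0132
grip_force: 49.4
t: 6.8
eef_pos: [0.5888, 0.135, 0.2189]
tool_rot: [3.137, -0.001, 1.218]
wrist_force: [-0.7, 0.2, -0.2]
width: 0.0471
grip_force: 0.0
t: 7.3
eef_pos: [0.5896, 0.1357, 0.302]
tool_rot: [3.133, -0.004, 1.219]
wrist_force: [0.7, 0.5, -0.2]
width: 0.0469
grip_force: 0.0
```

```bash
python3 -m inch '[{"fingers":1,"dx":-45,"dy":-6,"dz":0,"ax":0,"ay":0,"az":0},{"fingers":1,"dx":-45,"dy":-6,"dz":0,"ax":0,"ay":0,"az":0},{"fingers":1,"dx":-45,"dy":-6,"dz":0,"ax":0,"ay":0,"az":0},{"fingers":1,"dx":-47,"dy":-5,"dz":20,"ax":0,"ay":0,"az":0},{"fingers":1,"dx":0,"dy":0,"dz":20,"ax":0,"ay":0,"az":0}]'; python3 -m inch '[{"fingers":1,"dx":0,"dy":0,"dz":20,"ax":0,"ay":0,"az":0},{"fingers":1,"dx":0,"dy":0,"dz":20,"ax":0,"ay":0,"az":0},{"fingers":1,"dx":0,"dy":0,"dz":0,"ax":0,"ay":0,"az":0}]'
python3 - <<'E'
from fit import *
e=monitor.read_state()["eef_pos"]
n,o="scene",(260,165)
cv2.imwrite("pics/s2.png",cv2.resize(C[n]["pixels"][o[1]:o[1]+80,o[0]:o[0]+120,::-1],None,fx=5,fy=5,interpolation=2))
print(e,((proj(n,[e])-o)*5).round())
E
```

```text
t: 7.92
eef_pos: [0.5012, -0.0299, 0.2555]
tool_rot: [3.142, 0.001, 1.215]
wrist_force: [1.4, 0.1, -0.5]
width: -0.0002
grip_force: 0.0
t: 8.3
eef_pos: [0.5006, -0.0272, 0.2138]
tool_rot: [-3.136, 0.001, 1.219]
wrist_force: [-0.0, 0.1, 0.3]
width: -0.0004
grip_force: 0.0
[ 0.5025581  -0.02740976  0.21631459] [[146. 124.]]
```

View pics/s2.png

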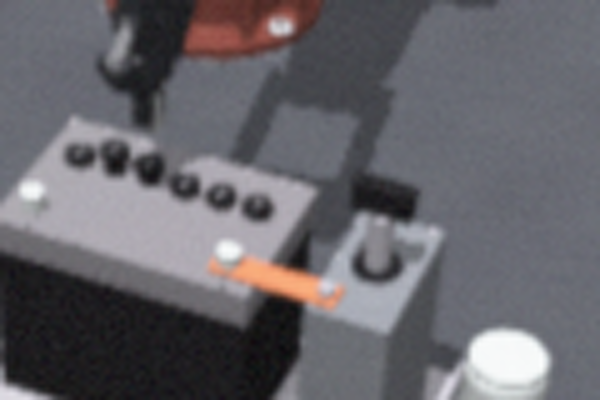

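The plug stands raised, with its stem visible at (380,240). The shut fingertip is at (146,124), just above the third cap from the -y end at (150,160).

```bash
python3 -m inch '[{"fingers":1,"dx":1,"dy":3,"dz":12,"ax":0,"ay":0,"az":0},{"fingers":1,"dx":0,"dy":0,"dz":8,"ax":0,"ay":0,"az":0},{"fingers":1,"dx":0,"dy":0,"dz":8,"ax":0,"ay":0,"az":0},{"fingers":1,"dx":0,"dy":0,"dz":6,"ax":0,"ay":0,"az":0},{"fingers":1,"dx":0,"dy":0,"dz":0,"ax":0,"ay":0,"az":0}]'; python3 -m inch '[{"fingers":1,"dx":0,"dy":0,"dz":3,"ax":0,"ay":0,"az":0},{"fingers":1,"dx":0,"dy":0,"dz":2,"ax":0,"ay":0,"az":0},{"fingers":1,"dx":0,"dy":0,"dz":0,"ax":0,"ay":0,"az":0}]'
```

```text
t: 9.02
eef_pos: [0.5058, -0.0275, 0.182]
tool_rot: [-3.141, 0.0, 1.219]
wrist_force: [0.0, -0.1, 0.6]
width: -0.0003
grip_force: 0.0
t: 9.4
eef_pos: [0.506, -0.0275, 0.1781]
tool_rot: [3.141, -0.0, 1.219]
wrist_force: [-1.6, 0.3, 5.6]
width: -0.0001
grip_force: 2.5
```

```bash
python3 -m inch '[{"fingers":1,"dx":0,"dy":0,"dz":2,"ax":0,"ay":0,"az":0},{"fingers":1,"dx":0,"dy":0,"dz":0,"ax":0,"ay":0,"az":0}]';python3 -m inch '[{"fingers":1,"dx":0,"dy":0,"dz":2,"ax":0,"ay":0,"az":0},{"fingers":1,"dx":0,"dy":0,"dz":0,"ax":0,"ay":0,"az":0}]'
```

```text
t: 9.65
eef_pos: [0.506, -0.0275, 0.1761]
tool_rot: [3.141, -0.0, 1.219]
wrist_force: [-2.5, 0.3, 5.1]
width: 0.0
grip_force: 2.5
t: 9.9
eef_pos: [0.5061, -0.0275, 0.176]
tool_rot: [3.142, 0.0, 1.219]
wrist_force: [-6.0, -0.2, 13.3]
width: -0.0001
grip_force: 6.7
```

```bash
python3 -m inch '[{"fingers":1,"dx":0,"dy":0,"dz":-20,"ax":0,"ay":0,"az":0},{"fingers":1,"dx":0,"dy":0,"dz":-16,"ax":0,"ay":0,"az":0},{"fingers":1,"dx":-28,"dy":0,"dz":0,"ax":0,"ay":0,"az":0},{"fingers":1,"dx":0,"dy":0,"dz":0,"ax":0,"ay":0,"az":0}]'; python3 -m inch '[{"fingers":1,"dx":0,"dy":0,"dz":12,"ax":0,"ay":0,"az":0},{"fingers":1,"dx":0,"dy":0,"dz":8,"ax":0,"ay":0,"az":0},{"fingers":1,"dx":0,"dy":0,"dz":5,"ax":0,"ay":0,"az":0},{"fingers":1,"dx":0,"dy":0,"dz":4,"ax":0,"ay":0,"az":0}]'; python3 -m inch '[{"fingers":1,"dx":0,"dy":0,"dz":4,"ax":0,"ay":0,"az":0},{"fingers":1,"dx":0,"dy":0,"dz":3,"ax":0,"ay":0,"az":0},{"fingers":1,"dx":0,"dy":0,"dz":2,"ax":0,"ay":0,"az":0},{"fingers":1,"dx":0,"dy":0,"dz":0,"ax":0,"ay":0,"az":0}]'
```

```text
t: 10.4
eef_pos: [0.4961, -0.0547, 0.2096]
tool_rot: [3.141, 0.0, 1.217]
wrist_force: [-0.5, 0.5, 0.7]
width: 0.0006
grip_force: 0.0
t: 10.9
eef_pos: [0.4957, -0.0531, 0.1804]
tool_rot: [-3.139, 0.0, 1.22]
wrist_force: [-3.2, 1.3, 6.3]
width: -0.0001
grip_force: 3.3
t: 11.4
eef_pos: [0.4959, -0.0532, 0.1758]
tool_rot: [-3.139, 0.0, 1.22]
wrist_force: [-12.0, 3.0, 25.1]
width: 0.0002
grip_force: 12.6
```

Both caps have met their stops. I'll retract and check that all six are level.

```bash
python3 -m inch '[{"fingers":1,"dx":0,"dy":0,"dz":-30,"ax":0,"ay":0,"az":0},{"fingers":1,"dx":-30,"dy":-20,"dz":-40,"ax":0,"ay":0,"az":0},{"fingers":1,"dx":-40,"dy":-20,"dz":-40,"ax":0,"ay":0,"az":0},{"fingers":1,"dx":-40,"dy":0,"dz":0,"ax":0,"ay":0,"az":0},{"fingers":1,"dx":-40,"dy":0,"dz":0,"ax":0,"ay":0,"az":0}]'; python3 -m inch '[{"fingers":1,"dx":0,"dy":0,"dz":0,"ax":0,"ay":0,"az":0},{"fingers":1,"dx":0,"dy":0,"dz":0,"ax":0,"ay":0,"az":0}]'
python3 - <<'E'
from fit import *
f=lambda n,o,w:cv2.resize(C[n]["pixels"][o[1]:o[1]+80,o[0]:o[0]+w,::-1],None,fx=5,fy=5,interpolation=2)
cv2.imwrite("pics/s3.png",np.hstack([f("scene",(255,170),95),f("top",(250,185),65)]))
E
```

```text
t: 12.02
eef_pos: [0.4067, -0.1815, 0.2816]
tool_rot: [3.14, 0.0, 1.22]
wrist_force: [0.1, -0.2, -0.2]
width: 0.0006
grip_force: 0.0
t: 12.28
eef_pos: [0.4069, -0.1801, 0.2806]
tool_rot: [-3.14, -0.001, 1.219]
wrist_force: [0.5, 0.2, 0.9]
width: 0.0002
grip_force: 0.0
```

View pics/s3.png

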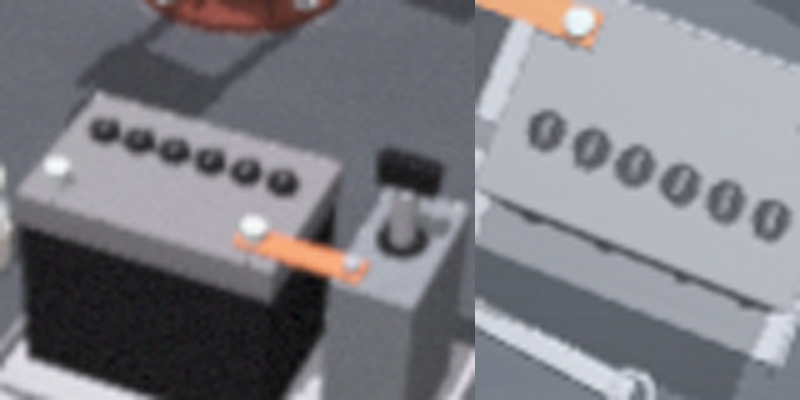

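All six caps sit in one level row, from (105,128) to (283,182) in the scene view. The plug stands parked at (408,170), and the arm is clear of everything.

```bash
python3 -c "
from bench import job
print(job.hand_in())"
```

```text
the job is handed in; nothing more can be done
None
```

The isolator plug was pulled up until it met its upper stop, then the two proud vent caps (2nd and 3rd from the -y end) were pressed home. The last pictures show the plug up, all six caps level and the arm clear; the job was handed in at about 12 s, and the hand-in returned no verdict.

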